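# Click the vanity tray's sliding divider into its middle notch

## Robot

A 6-joint arm with a two-finger parallel gripper is mounted at the origin on the work surface. World frame = base frame: x ahead of the robot, y to its left, z up, the work surface at z = 0. Lengths are in m, angles in rad, forces in N, time in s.
With the tool pointing down it reaches from about 0.3 to 0.75 m from the base axis. Payload 8.5 kg.
Tool frame: the origin (TCP) lies midway between the tips of the shut fingers; the grasp point (between the pads) lies r.hold_point_z behind it (r.hold_point_z is the distance from the TCP to the grasp point, in m); z points along the fingers, y is the line along which they close (so a half turn about z gives the same grasp; the last joint's range is limited). The gripper opens to 85 mm and grips with 20 to 120 N. Pads are 22 mm wide; open, the fingers measure 114 mm over their backs; the gripper's body (76 mm by 85 mm) begins 54 mm behind the grasp point. The pads swing forward as they close: fully open they stand 13 mm farther back than shut.
Start: joints at [1.122, 0.381, 1.297, -0, 1.464, -0.215], TCP at [0.127, 0.535, 0.205] pointing down, gripper open.
Joint ranges: [-3.11, 3.11], [-0.89, 2.33], [0.22, 2.48], [-1.42, 4.56], [0.17, 2.85], [-2.88, 2.88]. Speed limits (rad/s): [2.39, 2.39, 3.14, 3.14, 3.14, 3.14].

## Interface

Orientations are given as a unit quaternion [w, x, y, z].
In Python, from bench import r, claw, inverse_kinematics, vision gives the robot as it stands. Calls block until the motion is done:
- r.movep(position, orientation): joint-space move of the TCP to a pose.
- r.servo_line(position, rotation=None, v=0.15): straight line of the TCP; rotation=None keeps the orientation; v is the mean speed in m/s.
- r.goto_joints(angles): joint-space move.
- claw.gripper_to(opening, squeeze=None): finger opening in m; squeeze is the grip in N (None keeps the last); returns when the fingers have stopped.
- r.pause(seconds).
- inverse_kinematics(position, orientation): joint angles nearest the present ones, or None.
- r.read_state(): the state.
- vision.read_camera(name): name is "scene" or "top" or "wrist"; returns a dict with "pixels" (384x512x3 uint8, blue, green, red), "z_map" (384x512 float32, m along the optical axis (not along the pixel's ray), 0 where there is no reading), "fx", "fy", "cx", "cy" (pixels), "eye" and "orientation" of the camera in the world; the wrist camera has in their place "hand_eye" (4x4, takes a point from camera to tool coordinates, whose origin is the TCP and whose axes are the flange's). Camera axes: x right, y down, z forward; pixel columns grow to the right and rows downward; lengths in m; the calibration is good to about 2 mm. A picture is of the moment at which its call begins: read the wrist's pose just before it.
A pose or a line that the arm cannot do raises r.IKError and nothing moves.
- r.job_done(): hands the job in; it is judged then, once.
Trained networks look in a picture, given as the dict that the camera call returned (one of the last four; its "shot" number tells which), for a name from the list of things; names that differ only in an ending like _2 or _b are one class to them, and where a whole thing is asked for, a point or a joint stands for the part that bears it (a point fixed in the world has none). Each returns a list of dicts, best first, with "confidence" (0 to 1); they miss things now and then, are a little off and sometimes report something else, mostly with a low value. They report only what shows in the picture. A call takes as long as a camera call.
- vision.boxes_of(picture, thing): "rect" ([left, top, width, height] in pixels, round what is visible of it).
- vision.trace(picture, thing): "pixels" (384x512 bool, what is visible of it) and "rect" ([left, top, width, height] in pixels, round what is visible of it).
The state is a dict: "time": time; "qpos": joint angles; "qd": joint speeds; "joint_torque": joint torques, N m; "ee_pos": TCP position; "ee_rot": TCP orientation; "wrist_force": force on the tool from outside, world axes, zero at the start; "moment": the same for the moment, N m; "opening": finger opening in m; "grip_force": force on a finger pad.
Only numpy, scipy, OpenCV 4.12 (cv2) and the standard library are available. Lean on these libraries where they do the work, as an engineer would, in place of code of your own. Each camera call takes 0.05 s, during which the arm holds its last target. There are 200 camera calls.

## Task

The divider of the wooden drawer tray has been left standing loose between two notches of its rail. Gently push the divider along the rail with the fingertips until its roller drops into the middle notch, so that the tray is split into two equal bays, and do not push it on past that notch. Nothing is gripped or picked up: leave the hairbrush, face roller, compact and cuticle pusher lying where they are, and finish with the hand clear of everything.

Things in the scene. Friction and masses are not known exactly. Their poses are not given: they have to be found in the camera images.
- tray: Pale wooden drawer tray, open on top, fixed on the counter: 372 mm long (its y), 154 mm wide (its x), walls 8 mm thick, 40 mm high, inner floor 5 mm above the counter. Origin: centre of its underside, on the counter. Along the rim of its +x long wall lies an aluminium rail, 8 mm wide, 270 mm long, with three V-notches 14 mm wide at y = -85, 0 and +85 mm.
- middle_notch (a point): Centre of the middle one of the rail's three notches, halfway along the tray, at the height of the rail's top (46 mm above the counter): x = +73 mm, y = 0 of the tray. Axes as the tray's.
- divider (a joint): Divider's place along the rail, m: 0 at the middle notch, growing along tray +y, ends -0.10 and 0.10. Starts from -0.070 to -0.024, so push towards tray +y. On the plain rail it slides at 1 to 3 N and stays where left. From some 6 mm before a notch's centre it is drawn in by itself and the push falls away; seated, it takes about 8 N to push it out again.
- push_face (a point): Face of the divider towards tray -y, to push on. The divider is an upright wooden board across the tray, 131 mm wide (tray x), 8 mm thick, 9 to 58 mm above the counter, with a white roller 10 mm across in an aluminium housing (top 61 mm up) on the rail and a grey shoe on the other rim. Origin: middle of the face's top edge, 58 mm up. Axes as the tray's.
- far_face (a point): The divider's opposite face, which looks to the tray's +y, 8 mm beyond the push face. Origin: middle of its top edge, 58 mm above the counter; axes as the tray's. Touching both faces at once counts as gripping the divider.
- catch (a joint): How far the divider's sprung roller has dropped, in m: under 0.001 on the plain rail, about 0.0048 when seated in a notch.
- hairbrush: Wooden paddle hairbrush, 230 mm long, 72 mm wide, 30 mm high, lying pins up on the counter beside the tray's rail wall. Origin on the counter where the handle meets the head; x axis towards the head. To be left alone.
- face_roller: Face roller with a white handle and a ribbed pale silicone roll, 150 mm long, 56 mm wide, 28 mm high, lying on the counter beside the tray's wall that has no rail. Origin on the counter near the head end of the handle; x axis towards the roll. To be left alone.
- compact: Round pink plastic powder compact, 68 mm across, 16 mm high, lying in the tray's bay at its +y end. Origin: centre of its underside. To be left alone.
- cuticle_pusher: Thin stainless cuticle pusher, 115 mm long, 6 mm thick, lying across the tray on its floor, at its -y end, its top 11 mm above the counter. Origin: centre of its underside; x axis along it. To be left alone.

How it is judged:
By the outcome, as a careful person would: the job done as asked, in the order asked, and still so for the second after the job is handed in, with the robot touching nothing.
It also fails if it takes over 45 s, if anything falls off the work surface, if the arm or the gripper's body presses on something with over 40 N, if the wrist force passes 120 N, or if a joint passes its speed limit or range.

## Working session

There is one attempt and no reset: what is moved stays moved. The work goes in short steps, each a Python script; the robot and the scene stay as the last script left them, time stands still between calls to the robot, and variables do not carry over. Pictures are saved under pics/ and viewed, at most 10 in all, crops included, and the job is handed in when it is done.

```bash
mkdir -p pics; cat > h.py <<'E'
import numpy as np, cv2
from scipy.spatial.transform import Rotation as R
from bench import r, claw, inverse_kinematics, vision
def cloud(p):
    z=p["z_map"]; v,u=np.mgrid[0:384,0:512]
    c=np.stack([(u-p["cx"])/p["fx"]*z,(v-p["cy"])/p["fy"]*z,z],-1)
    q=p["orientation"]; q=np.array(q)
    M=q if q.shape==(3,3) else R.from_quat(q,scalar_first=True).as_matrix()
    return c@M.T+np.array(p["eye"])
E
python3 - <<'E'
from h import *
ims=[]
for n in ("top","scene"):
    p=vision.read_camera(n); c=cloud(p); im=p["pixels"].copy(); print(n,p["eye"],p["orientation"],p["fx"])
    for t in ("tray","divider","hairbrush","face_roller","compact","cuticle_pusher"):
        d=vision.trace(p,t)
        if not d: print(t,None); continue
        m=d[0]["pixels"]&(p["z_map"]>0); P=c[m]
        print(t,round(d[0]["confidence"],2),d[0]["rect"],P.mean(0).round(3),np.percentile(P,[2,98],axis=0).round(3).tolist())
        if n=="top" and t=="tray":
            pr=cv2.minAreaRect((P[P[:,2]>.03][:,:2]*1000).astype(np.float32));print("rect",pr)
        if t=="divider":
            Q=P[(P[:,2]>.045)&(P[:,2]<.075)];print("div",cv2.minAreaRect((Q[:,:2]*1000).astype(np.float32)),np.median(Q,axis=0))
    np.savez(n,c=c,im=im); cv2.imwrite(f"pics/{n}.png",im)
print(r.read_state(),r.hold_point_z)
E
```

```text
top [0.524215   0.0727805  0.71609055] [ 0.00335568 -0.6981714   0.71540771 -0.02715218] 407.93872784765205
tray 0.97 [171.9, 120.5, 235.3, 159.7] [ 0.551 -0.014  0.013] [[0.439, -0.184, 0.002], [0.668, 0.172, 0.056]]
rect ((553.1751708984375, -4.9894561767578125), (372.3712463378906, 159.83827209472656), 68.77489471435547)
divider 0.86 [297.6, 163.4, 51.2, 97.2] [ 0.532 -0.057  0.047] [[0.46, -0.094, 0.012], [0.606, -0.021, 0.06]]
div ((533.1233520507812, -58.112937927246094), (29.21303939819336, 159.4502410888672), 69.13200378417969) [ 0.53688976 -0.05970357  0.05621717]
hairbrush 0.96 [210.5, 73.9, 123.2, 50.2] [0.726 0.044 0.016] [[0.691, -0.086, -0.0], [0.77, 0.116, 0.027]]
face_roller 0.77 [224.7, 250.5, 82.0, 42.1] [0.433 0.046 0.018] [[0.402, -0.031, -0.001], [0.47, 0.102, 0.027]]
compact 0.9 [193.6, 145.0, 46.9, 40.1] [0.614 0.115 0.019] [[0.583, 0.083, 0.005], [0.645, 0.148, 0.022]]
cuticle_pusher 0.61 [345.6, 195.4, 22.1, 63.3] [ 0.5   -0.126  0.008] [[0.45, -0.144, 0.003], [0.552, -0.109, 0.011]]
scene [0.9523958  0.39878087 0.46190242] [-0.17027365  0.36803216  0.8190276
[... 830 characters left out ...]
012]]
{'time': 0.7, 'qpos': array([ 1.12170442e+00,  3.80579284e-01,  1.29741633e+00,  1.60038481e-05,
        1.46360016e+00, -2.15294887e-01]), 'qd': array([ 0.00028079, -0.00134901, -0.00027951,  0.00017028, -0.00033685,
        0.0006171 ]), 'joint_torque': array([-2.99857456e-03, -4.48249984e+01, -2.31434906e+01, -2.00133163e-04,
        5.13342129e-04, -3.74728568e-07]), 'ee_pos': array([0.12740385, 0.53501432, 0.20492802]), 'ee_rot': array([-8.02915556e-06,  1.16633302e-01,  9.93175046e-01,  1.12166850e-06]), 'wrist_force': array([ 0.57975223, -0.01278164,  0.36723653]), 'moment': array([-0.00512883,  0.00646816, -0.01961008]), 'grip_force': 0.0, 'opening': 0.08504529320093136} 0.0187
```

View pics/top.png

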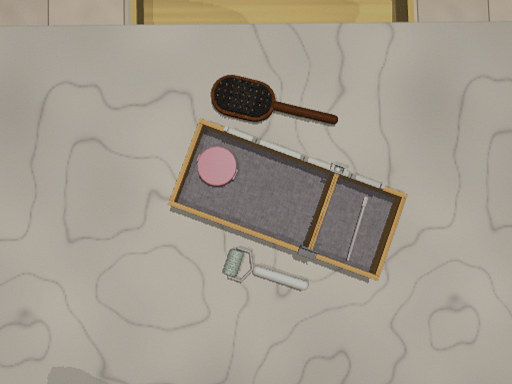

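View pics/scene.png

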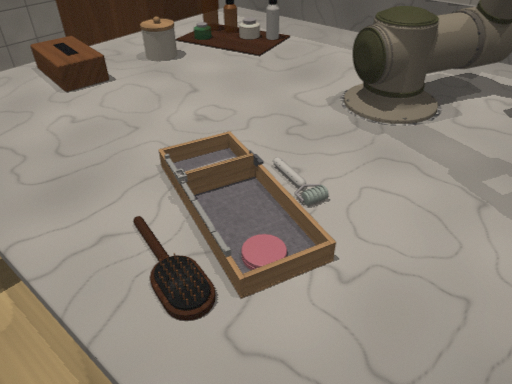

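The top view shows the divider from (337,172) to (310,250), the compact at (217,166) in the +y bay, the rail on the far wall, and the pusher at (357,230). The tray's y axis points at about 68.8° in the world. Next I'll refine the divider's place and move to behind it with the fingers shut.

```bash
cat >> h.py <<'E'
a=np.deg2rad(68.7); Y=np.array([np.cos(a),np.sin(a)]); X=np.array([Y[1],-Y[0]]); O=np.array([.5532,-.005])
def div_s(p,c=None):
    c=cloud(p) if c is None else c
    d=c[...,:2]-O; x=d@X; s=d@Y; z=c[...,2]
    m=(abs(x)<.055)&(abs(s)<.12)&(z>.052)&(z<.064)
    return s[m],x[m],z[m]
def W(x,s,z): return [*(O+X*x+Y*s),z]
def q_tool():
    # z down, tool y along +-tray X
    best=None
    for sg in (1,-1):
        y=np.array([*(X*sg),0]); z=np.array([0,0,-1.]); M=np.stack([np.cross(y,z),y,z],1)
        q=R.from_matrix(M).as_quat(scalar_first=True)
        j=inverse_kinematics(W(0,-.11,.15),q)
        if j is not None and (best is None or abs(j[5])<abs(best[1][5])): best=(q,j)
    return best
E
python3 - <<'E'
from h import *
for n in ("top","scene"):
    c=np.load(n+".npz")["c"]; s,x,z=div_s(None,c)
    print(n,len(s),np.percentile(s,[2,25,50,75,98]).round(4),np.polyfit(x,s,1).round(4),np.median(z))
    d=c[...,:2]-O; X_=d@X; S=d@Y; m=(c[...,2]>.034)&(c[...,2]<.05)&(abs(X_)<.09)&(abs(S)<.2)
    e=m&(abs(X_)<.06)&(abs(S)>.17); print("ends",np.percentile(S[e&(S<0)],[2,50,98]),np.percentile(S[e&(S>0)],[2,50,98]))
    e=m&(abs(S)<.17)&(abs(X_)>.06); print("sides",np.median(X_[e&(X_<0)]),np.median(X_[e&(X_>0)]))
q,j=q_tool(); print(q,j)
claw.gripper_to(0.0,20)
r.movep(W(0,-.110,.16),q)
print(r.read_state()["ee_pos"],r.read_state()["time"],r.read_state()["wrist_force"])
im=np.load("top.npz")["im"]; cv2.imwrite("pics/crop.png",cv2.resize(im[110:290,165:415],None,fx=3,fy=3,interpolation=cv2.INTER_CUBIC))
E
```

```text
top 358 [-0.0617 -0.0598 -0.0576 -0.0553 -0.0539] [-0.0034 -0.0576] 0.05659977805049071
ends [-0.1860608 -0.1811593 -0.1776794] [0.17761742 0.18132118 0.1854887 ]
sides -0.07301875176742784 0.07204154695961566
scene 296 [-0.064  -0.0601 -0.0573 -0.0563 -0.0546] [-0.0033 -0.0583] 0.05709969715579119
ends [-0.18802864 -0.1812997  -0.17795434] [0.17603026 0.18190267 0.18441834]
sides -0.06772708906900277 0.07780676782034017
[0.         0.82560621 0.56424674 0.        ] [-4.32436235e-01  3.84081286e-01  1.46100499e+00 -4.44089210e-16
  1.29650638e+00 -6.06811048e-02]
[ 0.51336968 -0.10679862  0.16006697] 4.1167 [-0.47546557  0.06785116 -0.46989195]
```

View pics/crop.png

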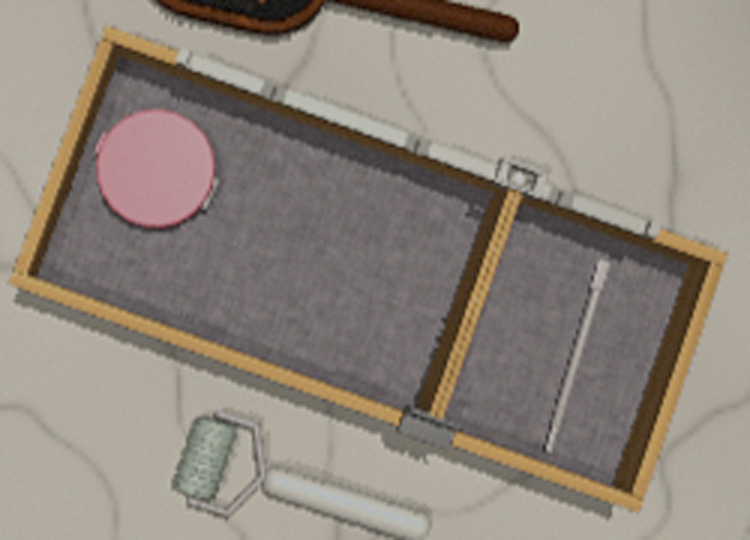

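The crop shows the notches at (272,90), (415,143) and (558,197), and the roller at (521,178). That agrees with the depth estimate, which puts the divider at -58 mm. Next I'll lower the hand and push in small steps while watching the force.

```bash
python3 - <<'E'
from h import *
r.servo_line(W(0,-.105,.040),v=.1)
f=lambda: float(np.mean([(r.pause(.01),r.read_state()["wrist_force"][:2]@Y)[1] for _ in range(3)]))
f0=f(); t0=r.read_state()["time"]; print("f0",f0)
log=[]; s=-.105; slid=False
while s<-.0245:
    s+=.004 if s<-.085 else (.002 if s<-.034 else .001)
    r.servo_line(W(0,s,.040),v=.03); F=f()-f0; log.append((round(s,4),round(F,1)))
    if F<-6: break
st=r.read_state(); print(log,st["time"],((st["ee_pos"][:2]-O)@Y).round(4))
p=vision.read_camera("top"); S,x,z=div_s(p); 
print(np.percentile(S,[2,50,98]))
cv2.imwrite("pics/a.png",cv2.resize(p["pixels"][110:290,165:415],None,fx=3,fy=3))
E
```

```text
f0 0.04779284316124332
[(-0.101, 0.3), (-0.097, 0.1), (-0.093, -0.3), (-0.089, -0.3), (-0.085, 0.3), (-0.083, -0.3), (-0.081, 0.1), (-0.079, -0.1), (-0.077, 0.2), (-0.075, 0.0), (-0.073, -0.1), (-0.071, -0.4), (-0.069, 0.4), (-0.067, 0.1), (-0.065, -0.0), (-0.063, -0.1), (-0.061, 0.2), (-0.059, 0.1), (-0.057, -0.3), (-0.055, -0.2), (-0.053, -0.3), (-0.051, -0.0), (-0.049, 0.0), (-0.047, 0.2), (-0.045, -0.3), (-0.043, -0.1), (-0.041, -0.1), (-0.039, 0.5), (-0.037, 0.3), (-0.035, -0.2), (-0.033, 0.2), (-0.032, -0.2), (-0.031, -0.0), (-0.03, -0.5), (-0.029, 0.2), (-0.028, 0.1), (-0.027, 0.1), (-0.026, -0.1), (-0.025, 0.1), (-0.024, -0.4)] 16.6583 -0.024
[-0.06170682 -0.05769631 -0.05377329]
```

View pics/a.png

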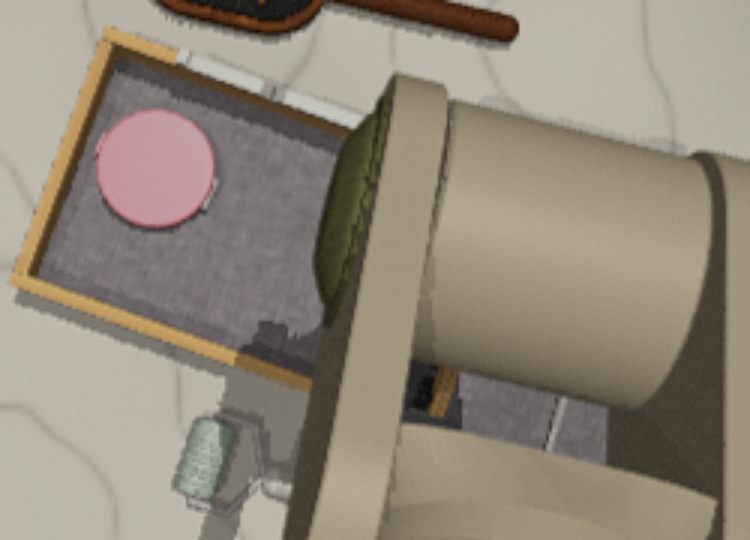

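The force stayed at zero and the divider hasn't moved, although the TCP should already be past its face. I'll check the tool height, the opening and the other cameras before moving again.

```bash
python3 - <<'E'
from h import *
st=r.read_state(); print({k:st[k] for k in("ee_pos","ee_rot","opening","wrist_force","qpos","time")})
p=vision.read_camera("scene"); w=vision.read_camera("wrist"); print(np.round(w["hand_eye"],3).tolist())
S,x,z=div_s(p); print(np.percentile(S,[2,50,98]))
A=cv2.resize(p["pixels"][40:300,130:400],(415,400)); B=cv2.resize(w["pixels"],(384,288)); B=cv2.copyMakeBorder(B,0,112,0,0,0)
cv2.imwrite("pics/b.png",np.hstack([A,B]))
E
```

```text
{'ee_pos': array([ 0.54447012, -0.02736889,  0.03998849]), 'ee_rot': array([ 2.99292245e-06,  8.25600256e-01,  5.64255453e-01, -2.57837125e-05]), 'opening': -1.684549364450588e-05, 'wrist_force': array([ 0.56483488, -0.34178596,  0.28896435]), 'qpos': array([-2.67440389e-01,  5.48398942e-01,  1.54580077e+00, -4.98619014e-05,
        1.04742175e+00,  1.04318560e-01]), 'time': 16.7083}
[[-0.0, -0.958, -0.287, 0.073], [1.0, 0.0, -0.002, -0.001], [0.002, -0.287, 0.958, -0.17], [0.0, 0.0, 0.0, 1.0]]
[-0.06390636 -0.05735879 -0.05428879]
```

View pics/b.png

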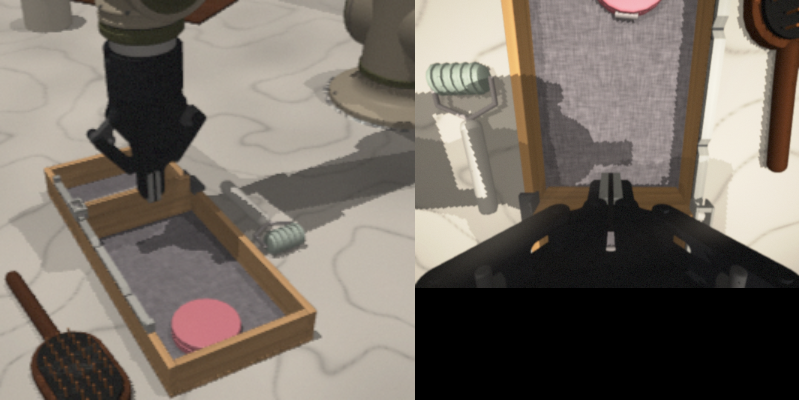

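The fingertips show at (152,195) in the scene half, ahead of the divider and apparently over it. So they may have passed above it, with the reported height not matching the actual one. I'll measure the tip height from depth.

```bash
cat > tip.py <<'E'
from h import *
def tip():
    st=r.read_state(); out={}
    for n in ("scene",):
        p=vision.read_camera(n); c=cloud(p); d=c[...,:2]-O
        e=(st["ee_pos"][:2]-O); x=d@X; s=d@Y
        dark=(p["pixels"].max(-1)<110)
        m=(p["z_map"]>0)&(abs(x-e@X)<.03)&(abs(s-e@Y)<.035)&(c[...,2]>.062)
        P=np.stack([x[m],s[m],c[...,2][m]],1); k=P[:,2]<P[:,2].min()+.02
        out[n]=(len(P),P[:,2].min().round(4),P[k].mean(0).round(4),P[k].min(0).round(4),P[k].max(0).round(4))
    return st["ee_pos"],e@X,e@Y,out
E
python3 - <<'E'
from tip import *
print(tip())
p=vision.read_camera("wrist"); q=p; z=p["z_map"]; st=r.read_state()
v,u=np.mgrid[0:384,0:512]; c=np.stack([(u-p["cx"])/p["fx"]*z,(v-p["cy"])/p["fy"]*z,z,np.ones_like(z)],-1)@np.array(p["hand_eye"]).T
t=c[...,:3]; Rm=R.from_quat(st["ee_rot"],scalar_first=True).as_matrix(); w=t@Rm.T+st["ee_pos"]
for (uu,vv) in [(261,237),(261,245),(261,280),(200,268),(240,262),(261,200),(161,262),(250,100),(60,200)]:
    print(uu,vv,"tool",t[vv,uu].round(3),"tray",((w[vv,uu,:2]-O)@X).round(3),((w[vv,uu,:2]-O)@Y).round(3),w[vv,uu,2].round(3))
E
```

```text
(array([ 0.54449287, -0.0273396 ,  0.04001307]), np.float64(2.529198664070759e-06), np.float64(-0.02397648434500044), {'scene': (3247, np.float64(0.0666), array([ 0.0036, -0.0166,  0.0786]), array([-0.0124, -0.0295,  0.0666]), array([ 0.0155, -0.0122,  0.0865]))})
261 237 tool [ 0.011 -0.001 -0.04 ] tray -0.001 -0.013 0.08
261 245 tool [ 0.011 -0.001 -0.047] tray -0.001 -0.013 0.087
261 280 tool [ 0.003 -0.001 -0.064] tray -0.001 -0.021 0.104
200 268 tool [-0.031 -0.041  0.   ] tray -0.041 -0.055 0.04
240 262 tool [ 0.006 -0.01  -0.055] tray -0.01 -0.018 0.096
261 200 tool [ 0.006 -0.001  0.033] tray -0.001 -0.018 0.007
161 262 tool [-0.021 -0.064 -0.008] tray -0.064 -0.045 0.048
250 100 tool [ 0.077 -0.008  0.034] tray -0.008 0.053 0.006
60 200 tool [ 0.004 -0.153  0.039] tray -0.153 -0.02 0.001
```

```bash
python3 - <<'E'
from h import *
p=vision.read_camera("wrist"); z=p["z_map"]; st=r.read_state()
v,u=np.mgrid[0:384,0:512]; t=(np.stack([(u-p["cx"])/p["fx"]*z,(v-p["cy"])/p["fy"]*z,z,np.ones_like(z)],-1)@np.array(p["hand_eye"]).T)[...,:3]
for uu in (254,261,268): print(uu,[(vv,*t[vv,uu].round(3)) for vv in range(222,246,3)])
p=vision.read_camera("scene"); c=cloud(p); d=c[...,:2]-O; x=d@X; s=d@Y
m=(p["z_map"]>0)&(abs(x)<.016)&(s>-.045)&(s<.0)&(c[...,2]>.015)
print(np.histogram(c[...,2][m],np.arange(.015,.12,.005)))
E
```

```text
254 [(222, np.float64(-0.012), np.float64(-0.006), np.float64(0.034)), (225, np.float64(-0.014), np.float64(-0.006), np.float64(0.034)), (228, np.float64(-0.016), np.float64(-0.006), np.float64(0.034)), (231, np.float64(0.011), np.float64(-0.004), np.float64(-0.033)), (234, np.float64(0.012), np.float64(-0.004), np.float64(-0.038)), (237, np.float64(0.011), np.float64(-0.004), np.float64(-0.039)), (240, np.float64(0.011), np.float64(-0.004), np.float64(-0.044)), (243, np.float64(0.012), np.float64(-0.004), np.float64(-0.047))]
261 [(222, np.float64(-0.012), np.float64(-0.001), np.float64(0.034)), (225, np.float64(-0.014), np.float64(-0.001), np.float64(0.034)), (228, np.float64(-0.017), np.float64(-0.001), np.float64(0.034)), (231, np.float64(0.012), np.float64(-0.001), np.float64(-0.034)), (234, np.float64(0.011), np.float64(-0.001), np.float64(-0.037)), (237, np.float64(0.011), np.float64(-0.001), np.float64(-0.04)), (240, np.float64(0.011), np.float64(-0.001), np.float64(-0.044)), (243, np.float64(0.011), np.float64(-0.001), np.float64(-0.046))]
268 [(222, np.float64(-0.012), np.float64(0.005), np.float64(0.035)), (225, np.float64(-0.014), np.float64(0.005), np.float64(0.034)), (228, np.float64(-0.017), np.float64(0.005), np.float64(0.035)), (231, np.float64(0.012), np.float64(0.003), np.float64(-0.034)), (234, np.float64(0.011), np.float64(0.003), np.float64(-0.036)), (237, np.float64(0.011), np.float64(0.003), np.float64(-0.04)), (240, np.float64(0.011), np.float64(0.003), np.float64(-0.042)), (243, np.float64(0.011), np.float64(0.003), np.float64(-0.046))]
(array([ 0,  0,  0,  0,  0,  0,  0,  0,  0,  0,  9, 30, 40, 42, 47, 49, 46,
       41, 36, 58]), array([0.015, 0.02 , 0.025, 0.03 , 0.035, 0.04 , 0.045, 0.05 , 0.055,
       0.06 , 0.065, 0.07 , 0.075, 0.08 , 0.085, 0.09 , 0.095, 0.1  ,
       0.105, 0.11 , 0.115]))
```

In both cameras the real fingertips sit about 27 mm above the reported TCP, with the leading face at +11 mm as expected. So the hand passed over the divider without touching it. I'll go back over, lower the hand by that amount and push.

```bash
python3 - <<'E'
from h import *
f=lambda: float(np.mean([(r.pause(.01),r.read_state()["wrist_force"][:2]@Y)[1] for _ in range(3)]))
r.servo_line(W(0,-.024,.075),v=.1); r.servo_line(W(0,-.102,.075),v=.15)
f0=f()
for z in (.035,.022,.012):
    r.servo_line(W(0,-.102,z),v=.08)
    st=r.read_state(); print(z,st["wrist_force"].round(1),st["ee_pos"][2])
    if st["wrist_force"][2]>5: r.servo_line(W(0,-.102,.075)); raise SystemExit("contact")
log=[]; s=-.080; r.servo_line(W(0,s,.012),v=.06); touched=False
while s<-.0165:
    s+=.003 if s<-.032 else .001
    r.servo_line(W(0,s,.012),v=.03); F=f()-f0; log.append((round(s,4),round(F,1)))
    if abs(F)>.9: touched=True
    if abs(F)>6: print("hard");break
    if s>-.05 and not touched: print("no contact");break
    if touched and s>-.028 and abs(F)<.6: print("fell away");break
st=r.read_state(); print(log,st["time"],((st["ee_pos"][:2]-O)@Y).round(4))
p=vision.read_camera("scene"); S,x,z=div_s(p); m=abs(x)>.025; print(np.percentile(S[m],[2,50,98]))
E
```

```text
0.035 [ 0.7 -0.1  0.6] 0.03522170569748985
0.022 [ 0.5  0.1 -0. ] 0.022081294984313826
0.012 [-0.4  0.5  0.1] 0.0119998311434475
no contact
[(-0.077, -0.3), (-0.074, 0.3), (-0.071, -0.7), (-0.068, -0.6), (-0.065, -0.4), (-0.062, 0.1), (-0.059, -0.4), (-0.056, -0.1), (-0.053, -0.2), (-0.05, 0.3)] 22.7 -0.0497
[-0.03868405 -0.03216835 -0.02967204]
```

The divider is moving: it is now at about -34 mm and tracks the tip. The wrist force barely shows it, so I'll continue with the camera as the guide and watch for the jump into the notch.

```bash
python3 - <<'E'
from h import *
r.servo_line(W(0,-.030,.012),v=.03); s=-.030
def dv():
    S,x,z=div_s(vision.read_camera("scene")); m=(abs(x)>.03); return np.median(S[m])
print("ref",dv())
while s<-.0165:
    s+=.001; r.servo_line(W(0,s,.012),v=.02); d=dv(); st=r.read_state()
    print(round(s,4),"gap",round(d-s,4),"div",round(d,4),round(st["wrist_force"][:2]@Y,1))
    if s>-.027 and d-s>.0205: print("dropped in");break
print(r.read_state()["time"])
E
```

```text
ref -0.012113232223573349
-0.029 gap 0.0176 div -0.0114 -0.3
-0.028 gap 0.0174 div -0.0106 -1.2
-0.027 gap 0.0175 div -0.0095 -1.1
-0.026 gap 0.0176 div -0.0084 -0.1
-0.025 gap 0.0177 div -0.0073 -0.3
-0.024 gap 0.018 div -0.006 -0.1
-0.023 gap 0.0227 div -0.0003 -0.3
dropped in
25.7167
```

The divider jumped 5.7 mm at -6 mm and settled at about 0. I'll back off, rise clear and verify.

```bash
python3 - <<'E'
from h import *
r.servo_line(W(0,-.06,.012),v=.1); r.servo_line(W(0,-.06,.15),v=.15)
r.goto_joints([1.122,.381,1.297,0,1.464,-.215]); r.pause(.3)
p=vision.read_camera("top"); S,x,z=div_s(p); print(np.percentile(S,[2,50,98]),r.read_state()["time"])
for t in ("hairbrush","face_roller","compact","cuticle_pusher"):
    d=vision.trace(p,t); print(t,d and cloud(p)[d[0]["pixels"]].mean(0).round(3))
cv2.imwrite("pics/end.png",cv2.resize(p["pixels"][60:300,165:415],None,fx=2.4,fy=2.4,interpolation=cv2.INTER_CUBIC))
E
```

```text
[-0.00418344 -0.00020032  0.00367097] 30.2083
hairbrush [0.725 0.045 0.018]
face_roller [0.433 0.046 0.022]
compact [0.613 0.115 0.024]
cuticle_pusher [ 0.51  -0.129  0.008]
```

View pics/end.png

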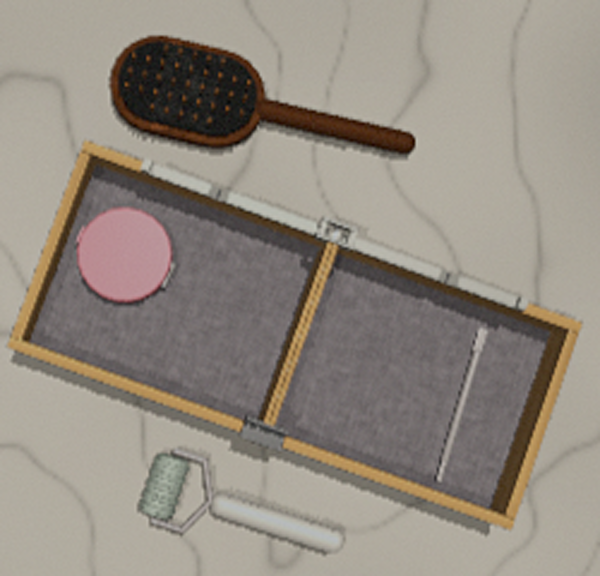

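The picture shows the divider seated at the middle notch: its roller is at (336,232), halfway between the outer notches at (218,190) and (447,275). The pusher's ends match the first picture, and the other objects haven't moved.

```bash
python3 -c "
from bench import r
print(r.job_done())"
```

```text
the job is handed in; nothing more can be done
None
```

The divider is seated in the middle notch (measured within about 0.2 mm of centre), the other objects lie where they were, and the hand is clear; I handed the job in just after 30 s, after a first pass that went over the divider because the real fingertips sit about 27 mm above the reported TCP.

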